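# Fetch the Morse key from the back of the radio kit

### The arm

A 6-joint arm with a two-finger parallel gripper is mounted at the origin on the work surface. World frame = base frame: x ahead of the robot, y to its left, z up, the work surface at z = 0. Lengths are in mm, angles in degrees, forces in N, time in s.
With the tool pointing down it reaches from about 300 to 850 mm from the base axis. Payload 4.2 kg.
Tool frame: the origin (TCP) lies between the finger pads; the fingertips stand 22 mm ahead of it and the grasp point (between the pads) lies 3 mm ahead of it; z points along the fingers, y is the direction in which the jaws open and shut (so a half turn about z gives the same grasp; the last joint's range is limited). The gripper opens to 91 mm and grips with 3 to 60 N. Pads are 32 mm wide; open, the fingers measure 118 mm over their backs; the gripper's body (76 mm by 178 mm) begins 60 mm behind the grasp point.
Start: joints at [73.51, 18.312, 89.639, -0, 72.044, -1.146], TCP at [152.152, 554.518, 235.976] pointing down, gripper open.
Joint ranges: [-177.97, 177.97], [-48.28, 115.42], [12.27, 149.76], [-77.06, 257.06], [2.81, 150.46], [-146.56, 146.56]. Speed limits (degrees/s): [147.25, 147.25, 180, 180, 180, 180].

### API

Orientations are given as [roll, pitch, yaw] about the fixed x, y, z axes, in that order (R = Rz(yaw) Ry(pitch) Rx(roll)).
In Python, from workcell import * gives the robot as it stands.
- The arm moves only by the shell command python3 -m jog 'ROWS' [OPENING] [FORCE]. ROWS is text: rows parted by semicolons, each of 6 numbers parted by spaces: the shift along the tool's x, y, z in units of 0.5 m (1.0 is 0.5 m), then the turn, a rotation vector about the tool's x, y, z in units of pi/2 rad (1.0 is pi/2 rad). A call has 1 to 20 rows; each row is the pose to reach, as a shift and turn from the pose measured when the call began, along the tool's axes at that moment; what a row does not reach only later rows make up. A row lasts 1/12 s, in which the tool goes at most 41.7 mm and 7.16 degrees, less where a joint would pass 70% of its speed; a pose out of reach is approached as far as the arm can. A call with a number of a shift or a turn outside -1 to 1 is refused whole. A call with a gripper value outside its range is refused whole. OPENING is the opening, from -1 (shut) to 1 (fully open), set as the call begins (- or left out, the last holds). The fingers move at their own pace and stop on an object; FORCE is the grip in N (left out, the last holds). Time passes only in rows, so rows that repeat a pose let the fingers close. It gives the time, the measured TCP pose, the force and the opening at its end, in the units of the state.
- state(): the state, without advancing time (a new reading comes with each control period).
- grab_frame(name): name is "side" or "top" or "wrist"; returns the picture (384x512x3 uint8, red, green, blue); there is no depth.
- calibration(name): a dict with "mtx" (3x3 intrinsics, pixels), "rvec" (rotation vector, rad) and "tvec" (3), from world to camera coordinates, as OpenCV has them. Camera axes: x right, y down, z forward; pixel columns grow to the right and rows downward; lengths in mm; the calibration is good to about 2 mm. The wrist camera is an equidistant fisheye: a pixel r from the principal point sees the ray r / f radians off the axis. A picture is of the moment at which its call begins: read the wrist's pose just before it. calibration takes no time and is no camera call; for the wrist camera it gives the pose at the moment of the call.
- job_done(): hands the job in, once; it reports no verdict.
Trained networks look in the newest picture that a camera, given by its name, has taken for a name from the list of things; names that differ only in an ending like _2 or _b are one class to them, and where a whole thing is asked for, a point or a joint stands for the part that bears it (a point fixed in the world has none). Each returns a list of dicts, best first, with "confidence" (0 to 1); they miss things now and then, are a little off and sometimes report something else, mostly with a low value. They report only what shows in the picture. A call takes as long as a camera call. They do not tell look-alikes from the thing itself.
- spot_in(query, camera): "rect" ([left, top, right, bottom] in pixels, round what is visible of it).
- tip_of(query, camera): "location" ([column, row] in pixels: a listed point, or the origin of a listed thing).
The state is a dict: "time_s": time; "qpos": joint angles; "qvel": joint speeds; "effort": joint torques, N m; "ee_pos": TCP position; "ee_rot": TCP orientation; "force": force on the tool from outside, world axes, zero at the start; "torque": the same for the moment, N m; "gripper_width": finger opening in mm.
Only numpy, scipy, OpenCV 4.12 (cv2) and the standard library are available. Lean on these libraries where they do the work, as an engineer would, in place of code of your own. Each camera call takes 0.05 s, during which the arm holds its last target. There are 200 camera calls.

### The job

Stand the red battery, the blue speaker and the white canister out of the black kit case onto the green tray, upright. Only when all three are on the tray, lift the Morse key out of the back of the case and set it on the teal mat, centred in the white outline and lying along it (either way round); then, and not before, put the three back upright in the case, each where it stood at the start. Tip nothing over, and leave the yellow tape roll, the glue stick and the marker pen where they are.

Things in the scene. Friction and masses are not known exactly. Their poses are not given: they have to be found in the camera images.
- key: Morse key: reddish-brown wooden base 48 (x) by 95 (y) by 28 (z) mm with brass and steel works on top, highest point (black knob, near the +y end) 47 mm above its underside. Origin: centre of the underside; z up, y along the length. It lies at the back of the case, behind the three standing things, which leave no room for a gripper around it. 0.3 kg.
- battery: Red lantern battery with black top, an upright block 46 x 46 mm, 100 mm high (small terminals 6 mm more). Origin: centre of the underside, z up, sides along x and y. About 0.45 kg.
- speaker: Blue portable loudspeaker, an upright cylinder 56 mm across, 110 mm high, with dark band and dark top. Origin: centre of the underside, z up. About 0.4 kg.
- canister: White spare-parts canister with yellow band and yellow disc on top, an upright cylinder 50 mm across, 113 mm high. Origin: centre of the underside, z up. About 0.25 kg.
- case: Black open kit case, fixed, outside 200 (x) by 260 (y) mm, walls 6 mm thick and 30 mm high; the inner floor is 10 mm above its origin. Origin: centre of the underside, on the table. The three standing things stand in a row along its y, about 46 mm on the -x side of the centre and 80 mm apart, in any order; the key lies on the +x side, its length about along the case's y. Grey patches on the floor mark the places roughly.
- tray: Green side tray, fixed, outside 180 (x) by 220 (y) mm, rim 4 mm thick and 12 mm high; its inner floor is 4 mm above its origin. Origin: centre of the underside, on the table. The glue stick stands in it along the +x side.
- mat: Teal mat, fixed, 190 (x) by 200 (y) mm, 3 mm thick. Origin: centre of the underside, on the table. The white outline for the key is centred on the origin, 64 (x) by 113 (y) mm, long side along y. The marker lies on it along the +x edge.
- tape: Bystander: yellow tape roll, 56 mm across, 24 mm high, lying in the back of the case beside the key (-y side). Origin: centre of the underside.
- glue: Bystander: glue stick standing in the tray, orange with white cap, 28 mm across, 80 mm high. Origin: centre of the underside.
- marker: Bystander: red marker pen with black cap, 105 mm long (y), 15 mm thick, lying on the mat. Origin: centre of the underside.
Mind the look-alikes: they are no part of the job. What is shaped like the speaker but purple is not meant.

How it is judged:
By the outcome, as a careful person would: the job done as asked, in the order asked, and still so for the second after the job is handed in, with the robot touching nothing.
It also fails if it takes over 147 s, if anything falls off the work surface, if the arm or the gripper's body presses on something with over 40 N, if the wrist force passes 120 N, or if a joint passes its speed limit or range.

## Working session

There is one attempt and no reset: what is moved stays moved. The work goes in short steps, Python scripts to look and compute and a shell command to move; the robot and the scene stay as the last step left them, time stands still between calls to the robot, and variables do not carry over. Pictures are saved under pics/ and viewed, about 12 in all and at most 16, crops included, and the job is handed in when it is done.

```bash
ls; mkdir -p pics; cat > h.py <<'E'
from workcell import *
import numpy as np, cv2
from scipy.spatial.transform import Rotation as R
def snap(n,f):
    im=grab_frame(n); cv2.imwrite('pics/'+f+'.png',im[:,:,::-1]); return im
def cam(n):
    c=calibration(n); return np.array(c['mtx'],float),R.from_rotvec(np.ravel(c['rvec'])).as_matrix(),np.ravel(c['tvec'])
def ground(px,n,z,c=None):
    K,M,t=c or cam(n); u=(np.array(px,float)-K[:2,2])/[K[0,0],K[1,1]]
    if n=='wrist':
        r=np.hypot(*u); d=np.array([*(u/r*np.sin(r)),np.cos(r)]) if r>1e-9 else np.array([0,0,1.])
    else: d=np.array([*u,1.])
    d=M.T@d; o=-M.T@t; return o+d*(z-o[2])/d[2]
def proj(P,n,c=None):
    K,M,t=c or cam(n); p=M@np.array(P,float)+t
    if n=='wrist':
        r=np.hypot(p[0],p[1]); th=np.arctan2(r,p[2]); u=p[:2]/max(r,1e-9)*th
    else: u=p[:2]/p[2]
    return u*[K[0,0],K[1,1]]+K[:2,2]
def rel(P,yaw=None,s=None):
    "row from current pose to world P, tool down, tool y axis at world angle yaw(deg)"
    s=s or state(); r0=R.from_euler('xyz',s['ee_rot'],degrees=True)
    d=r0.inv().apply(np.array(P,float)-s['ee_pos'])/500
    if yaw is None: w=np.zeros(3)
    else:
        best=None
        for k in (0,180):
            a=np.radians(yaw+k); y=np.array([np.cos(a),np.sin(a),0]); z=np.array([0,0,-1.]); x=np.cross(y,z)
            v=(r0.inv()*R.from_matrix(np.c_[x,y,z])).as_rotvec()/(np.pi/2)
            if best is None or np.linalg.norm(v)<np.linalg.norm(best): best=v
        w=best
    return np.round(np.r_[d,w],4)
E
python3 - <<'E'
from h import *
for n in ('top','side'): snap(n,n+'0')
s=state(); print(s)
for n in ('top','side'):
  for q in ('key','battery','speaker','canister','case','tray','mat','tape','glue','marker'):
    a=[(np.round(d['rect']).tolist(),round(d['confidence'],2)) for d in spot_in(q,n)[:3]]
    b=[(np.round(d['location'],1).tolist(),round(d['confidence'],2)) for d in tip_of(q,n)[:3]]
    print(n,q,a,b,[np.round(ground(x[0],n,0)[:2]).tolist() for x in b])
E
```

```text
pics
{'time_s': 0.1, 'qpos': array([ 7.35099753e+01,  1.83472353e+01,  8.96984183e+01,  8.61028478e-04,
        7.20428669e+01, -1.14308851e+00]), 'qvel': array([-0.00067041,  0.00085771, -0.0655223 ,  0.05715133,  0.03035933,
       -0.03094643]), 'effort': array([ 1.19670303e-04, -4.13332951e+01, -2.32509023e+01,  7.28761987e-02,
        4.22633754e-02, -3.38736322e-05]), 'ee_pos': array([152.0341444 , 554.11738618, 235.21852529]), 'ee_rot': array([-1.79911513e+02, -2.58443703e-03,  1.64652796e+02]), 'force': array([-0.17088364,  0.01319926, -0.32530955]), 'torque': array([-0.00035444, -0.00919994, -0.03632526]), 'gripper_width': 91.03245682775045}
top key [([229.0, 173.0, 271.0, 197.0], 0.79), ([335.0, 144.0, 428.0, 227.0], 0.73)] [([247.8, 187.2], 0.93)] [[565.0, 23.0]]
top battery [([243.0, 208.0, 268.0, 231.0], 0.95)] [([253.7, 223.7], 0.84)] [[475.0, 11.0]]
top speaker [([277.0, 269.0, 305.0, 298.0], 0.91), ([205.0, 200.0, 236.0, 230.0], 0.77), ([219.0, 271.0, 244.0, 299.0], 0.66)] [([286.4, 280.5], 0.86), ([225.9, 216.6], 0.76), ([233.7, 119.8], 0.68)] [[338.0, -63.0], [494.0
[... 1106 characters left out ...]
0.0], [744.0, 77.0]]
side canister [([225.0, 176.0, 247.0, 224.0], 0.76)] [([235.5, 221.5], 0.68)] [[471.0, -63.0]]
side case [([211.0, 172.0, 296.0, 242.0], 0.84)] [([256.7, 203.6], 0.6)] [[531.0, 4.0]]
side tray [([239.0, 250.0, 346.0, 349.0], 0.69)] [([285.9, 298.5], 0.79)] [[555.0, -302.0]]
side mat [([258.0, 170.0, 282.0, 205.0], 0.38)] [([252.3, 147.3], 0.78)] [[549.0, 313.0]]
side tape [([265.0, 209.0, 288.0, 229.0], 0.71)] [([276.0, 223.5], 0.95)] [[569.0, -80.0]]
side glue [([313.0, 266.0, 335.0, 310.0], 0.6)] [([322.0, 300.5], 0.84)] [[623.0, -313.0]]
side marker [([270.0, 131.0, 281.0, 148.0], 0.39)] [([274.9, 142.1], 0.41), ([236.5, 221.4], 0.22)] [[630.0, 343.0], [473.0, -63.0]]
```

```bash
python3 - <<'E'
import cv2
a=cv2.imread('pics/top0.png')[90:310,70:450]; cv2.imwrite('pics/t0c.png',cv2.resize(a,None,fx=2.1,fy=2.1,interpolation=2))
a=cv2.imread('pics/side0.png')[110:360,140:380]; cv2.imwrite('pics/s0c.png',cv2.resize(a,None,fx=2.3,fy=2.3,interpolation=2))
E
```

```text
(no output)
```

View pics/t0c.png

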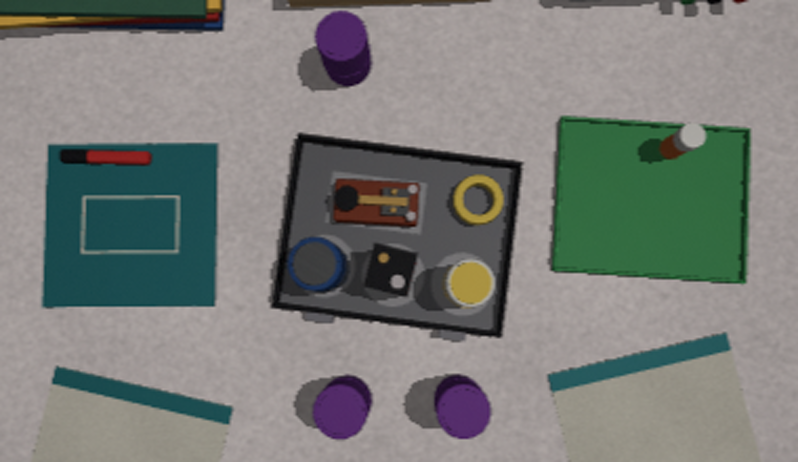

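View pics/s0c.png

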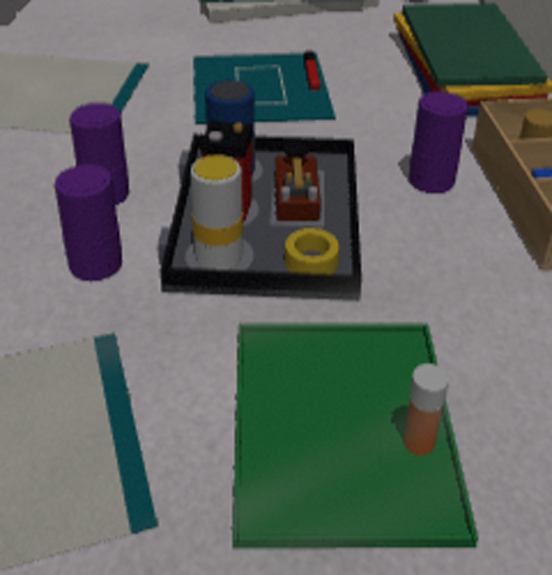

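The top crop shows the case with the speaker at crop (316,264), the battery at (390,270), the canister at (470,283), the key at (376,203) and the tape at (478,200). The mat is left, the tray right with the glue at the upper right, and three purple look-alikes stand outside the case. The side view agrees.

```bash
python3 - <<'E'
from h import *
c=cam('top'); g=lambda x,y,z: np.round(ground((70+(x+.5)/2.1-.5,90+(y+.5)/2.1-.5),'top',z,c)[:2],1)
def box(pts,z):
    P=np.array([g(*p,z) for p in pts]); e=P[0]-P[1]+P[3]-P[2]   # TL,TR,BR,BL ; left=+y
    print(P.tolist(),'c',P.mean(0).round(1),'yaw',np.degrees(np.arctan2(-e[0],e[1])).round(1))
box([(298,135),(521,162),(500,335),(272,305)],30)
box([(559,116),(750,129),(745,283),(552,271)],12)
box([(49,144),(217,143),(215,306),(43,306)],3)
box([(81,196),(179,195),(179,253),(81,253)],3)
box([(334,180),(421,182),(416,227),(332,223)],38)
print(g(316,264,120),g(390,270,110),g(470,283,123),g(690,135,84),g(478,200,34))
print(rel((510,0,330),-5))
E
```

```text
[[644.0, 106.6], [605.1, -146.1], [411.4, -114.5], [451.8, 138.9]] c [528.1  -3.8] yaw -8.9
[[660.7, -194.9], [638.5, -414.6], [461.3, -396.7], [481.3, -178.5]] c [ 560.4 -296.2] yaw -5.5
[[647.7, 403.4], [642.8, 205.4], [452.6, 209.1], [458.2, 408.0]] c [550.3 306.5] yaw -1.5
[[584.9, 365.1], [582.6, 250.3], [514.9, 250.5], [518.2, 364.5]] c [550.2 307.6] yaw -1.4
[[589.7, 65.9], [584.5, -31.9], [534.0, -24.7], [541.2, 69.1]] c [562.4  19.6] yaw -3.7
[492.1  78.9] [484.1   3.9] [468.2 -76.8] [ 620.2 -320.8] [562.7 -95.4]
[-0.9836 -0.8801 -0.1881 -0.      0.      0.8851]
```

```bash
python3 -m jog '-0.984 -0.88 -0.19 0 0 0.885;-0.984 -0.88 -0.19 0 0 0.885;-0.984 -0.88 -0.19 0 0 0.885;-0.984 -0.88 -0.19 0 0 0.885;-0.984 -0.88 -0.19 0 0 0.885;-0.984 -0.88 -0.19 0 0 0.885;-0.984 -0.88 -0.19 0 0 0.885;-0.984 -0.88 -0.19 0 0 0.885;-0.984 -0.88 -0.19 0 0 0.885;-0.984 -0.88 -0.19 0 0 0.885;-0.984 -0.88 -0.19 0 0 0.885;-0.984 -0.88 -0.19 0 0 0.885;-0.984 -0.88 -0.19 0 0 0.885;-0.984 -0.88 -0.19 0 0 0.885;-0.984 -0.88 -0.19 0 0 0.885;-0.984 -0.88 -0.19 0 0 0.885;-0.984 -0.88 -0.19 0 0 0.885;-0.984 -0.88 -0.19 0 0 0.885;-0.984 -0.88 -0.19 0 0 0.885;-0.984 -0.88 -0.19 0 0 0.885'
python3 - <<'E'
from h import *
c=cam('wrist'); im=snap('wrist','w1'); a=cv2.resize(im[:,:,::-1],None,fx=1.5,fy=1.5)
cv2.imwrite('pics/w1b.png',a)
print(c[0].tolist(), (-c[1].T@c[2]).round(1)); print(state()['ee_pos'],state()['ee_rot'])
for nm,P in dict(spk=(492.1,78.9,120),bat=(484.1,3.9,110),can=(468.2,-76.8,123),key=(562.4,19.6,38)).items(): print(nm,proj(P,'wrist',c).round(1))
for q in ('key','battery','speaker','canister'):
    print(q,[(np.round(d['rect']).tolist(),round(d['confidence'],2)) for d in spot_in(q,'wrist')[:3]],[(np.round(d['location'],1).tolist(),round(d['confidence'],2),ground(d['location'],'wrist',10,c)[:2].round(1).tolist()) for d in tip_of(q,'wrist')[:3]])
E
```

```text
time_s: 3.77
ee_pos: [509.4, 1.0, 330.8]
ee_rot: [-180.0, -0.0, 85.1]
force: [0.8, 0.8, 0.4]
gripper_width: 91.4
[[297.3186396354542, 0.0, 256.9389209627182], [0.0, 297.3186396354542, 192.20890072193058], [0.0, 0.0, 1.0]] [515.2  69.7 478.8]
[509.4164601    1.23329424 330.88203211] [-1.79972055e+02 -2.40515364e-02  8.51090903e+01]
spk [237.2 112.1]
bat [237.1 172.4]
can [230.8 236.4]
key [291.5 148.9]
key [([273.0, 117.0, 313.0, 177.0], 0.6), ([215.0, 88.0, 262.0, 132.0], 0.24)] [([288.7, 147.8], 0.7, [561.0, 18.5]), ([267.0, 162.0], 0.62, [524.8, -1.4])]
battery [([216.0, 144.0, 261.0, 192.0], 0.92)] [([241.6, 159.1], 0.81, [485.0, 6.8]), ([295.1, 309.8], 0.45, [557.8, -289.8])]
speaker [([108.0, 117.0, 172.0, 162.0], 0.97), ([372.0, 107.0, 431.0, 145.0], 0.95), ([218.0, 90.0, 262.0, 136.0], 0.79)] [([387.2, 125.4], 0.94, [731.0, 46.3]), ([163.0, 207.8], 0.89, [342.2, -63.0]), ([244.1, 113.6], 0.77, [495.6, 78.3])]
canister [([213.0, 201.0, 249.0, 247.0], 0.66)] [([238.8, 210.3], 0.66, [471.9, -77.7])]
```

View pics/w1b.png

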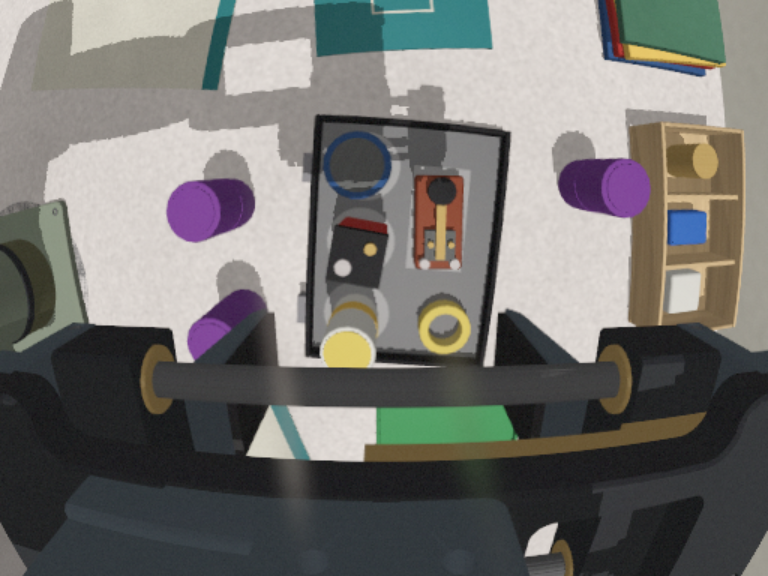

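The wrist view (1.5x, up = +y) shows the speaker top at (357,164), the battery top at (358,257), the canister's yellow disc at (348,348), the key at (439,222) and the tape at (444,325). This matches the top-camera estimates.

```bash
python3 - <<'E'
from h import *
c=cam('wrist'); g=lambda x,y,z: ground(((x+.5)/1.5-.5,(y+.5)/1.5-.5),'wrist',z,c)[:2].round(1)
print('spk',g(357,164,120),'can',g(348,348,123),'bat',g(358,257,110))
B=np.array([g(337,222,110),g(389,231,110),g(379,288,110),g(327,279,110)]);print('bat',B.tolist(),B.mean(0)); e=B[0]-B[3]+B[1]-B[2]; f=B[1]-B[0]+B[2]-B[3];print(np.degrees(np.arctan2(-e[0],e[1])),np.degrees(np.arctan2(f[1],f[0])))
B=np.array([g(416,176,38),g(465,178,38),g(461,271,38),g(414,269,38)]);print('key',B.tolist(),B.mean(0)); e=B[0]-B[3]+B[1]-B[2]; print(np.degrees(np.arctan2(-e[0],e[1])))
print(rel((469,-76,150),-9), rel((469,-76,97),-9))
E
```

```text
spk [494.1  81.6] can [471.1 -71.4] bat [486.9   4.4]
bat [[472.4, 35.5], [514.8, 24.0], [502.1, -23.9], [458.5, -12.1]] [486.95    5.875]
-15.56432940989327 -15.159240433291897
key [[545.7, 67.6], [594.1, 62.3], [584.3, -31.5], [536.4, -25.4]] [565.125  18.25 ]
-5.838112546443964
[-1.592e-01 -6.870e-02  3.620e-01  1.000e-04 -1.000e-04  4.490e-02] [-1.592e-01 -6.870e-02  4.680e-01  1.000e-04 -1.000e-04  4.490e-02]
```

```bash
python3 -m jog '-0.157 -0.076 0.16 0 0 0.045;-0.157 -0.076 0.16 0 0 0.045;-0.157 -0.076 0.16 0 0 0.045;-0.157 -0.076 0.22 0 0 0.045;-0.157 -0.076 0.28 0 0 0.045;-0.157 -0.076 0.34 0 0 0.045;-0.157 -0.076 0.38 0 0 0.045;-0.157 -0.076 0.42 0 0 0.045;-0.157 -0.076 0.45 0 0 0.045;-0.157 -0.076 0.47 0 0 0.045;-0.157 -0.076 0.47 0 0 0.045;-0.157 -0.076 0.47 0 0 0.045;-0.157 -0.076 0.47 0 0 0.045'
python3 -m jog '0 0 0 0 0 0;0 0 0 0 0 0;0 0 0 0 0 0;0 0 0 0 0 0;0 0 0 0 0 0;0 0 0 0 0 0;0 0 0 0 0 0;0 0 0 0 0 0' -1 25
```

```text
time_s: 5.3
ee_pos: [466.1, -74.7, 96.7]
ee_rot: [179.9, -0.0, 81.0]
force: [0.7, -1.0, 0.1]
gripper_width: 91.3
time_s: 5.97
ee_pos: [466.8, -74.8, 97.0]
ee_rot: [179.8, -0.0, 81.0]
force: [1.2, -1.1, 0.1]
gripper_width: 49.7
```

```bash
python3 - <<'E'
from h import *
for P in ((521,-360,237),(521,-360,92)): print(rel(P))
E
python3 -m jog '0 0 -0.03 0 0 0;0 0 -0.08 0 0 0;0 0 -0.14 0 0 0;0 0 -0.2 0 0 0;0 0 -0.26 0 0 0;0 0 -0.28 0 0 0;0 0 -0.28 0 0 0'
```

```text
[-0.5464  0.1973 -0.2795  0.      0.      0.    ]
[-0.5464  0.1964  0.0105  0.      0.      0.    ]
time_s: 6.55
ee_pos: [467.4, -74.9, 238.8]
ee_rot: [179.6, 0.0, 81.0]
force: [-0.3, -0.6, -2.6]
gripper_width: 49.4
```

```bash
python3 -m jog '-0.03 0.011 0 0 0 0;-0.08 0.029 0 0 0 0;-0.14 0.05 0 0 0 0;-0.21 0.076 0 0 0 0;-0.28 0.101 0 0 0 0;-0.35 0.126 0 0 0 0;-0.42 0.152 0 0 0 0;-0.48 0.173 0 0 0 0;-0.52 0.188 0 0 0 0;-0.54 0.195 0 0 0 0;-0.546 0.197 0.02 0 0 0;-0.546 0.197 0.07 0 0 0;-0.546 0.197 0.13 0 0 0;-0.546 0.197 0.19 0 0 0;-0.546 0.197 0.24 0 0 0;-0.546 0.197 0.27 0 0 0;-0.546 0.197 0.284 0 0 0;-0.546 0.197 0.29 0 0 0;-0.546 0.197 0.29 0 0 0;-0.546 0.197 0.29 0 0 0'
python3 - <<'E'
from h import *
snap('side','s1')
for q in ('canister',): print([(d['location'],ground(d['location'],'side',4)) for d in tip_of(q,'side')[:2]])
E
```

```text
time_s: 8.22
ee_pos: [523.5, -360.0, 95.5]
ee_rot: [179.5, 0.0, 81.0]
force: [-0.2, 0.0, -1.8]
gripper_width: 49.4
[]
```

```bash
python3 -m jog '0 0 0.005 0 0 0;0 0 0.007 0 0 0;0 0 0.007 0 0 0'
```

```text
time_s: 8.57
ee_pos: [523.8, -360.5, 92.8]
ee_rot: [179.4, 0.1, 81.0]
force: [-0.4, -0.2, -2.4]
gripper_width: 49.5
```

```bash
python3 -m jog '0 0 0.004 0 0 0;0 0 0.005 0 0 0;0 0 0.005 0 0 0'
python3 -m jog '0 0 0 0 0 0;0 0 0 0 0 0;0 0 0 0 0 0;0 0 0 0 0 0;0 0 0 0 0 0;0 0 -0.06 0 0 0;0 0 -0.14 0 0 0;0 0 -0.22 0 0 0;0 0 -0.28 0 0 0;0 0 -0.3 0 0 0;0 0 -0.3 0 0 0' 1
python3 - <<'E'
from h import *
snap('side','s1')
print([(d['location'],ground(d['location'],'side',4)) for d in tip_of('canister','side')[:2]])
for P in ((487,5,240),(487,5,84)): print(rel(P,-15.4))
E
```

```text
time_s: 8.82
ee_pos: [524.1, -360.8, 91.1]
ee_rot: [179.3, 0.1, 81.0]
force: [-0.2, 0.4, 3.0]
gripper_width: 49.9
time_s: 9.73
ee_pos: [523.6, -361.1, 244.6]
ee_rot: [179.0, 0.3, 81.0]
force: [0.5, -0.5, 0.1]
gripper_width: 90.9
[([278.0, 326.6], array([ 529.40027412, -363.41318929,    4.        ]))]
[ 7.097e-01 -1.831e-01 -3.000e-03  6.300e-03  3.000e-04  7.100e-02]
[ 7.100e-01 -1.862e-01  3.090e-01  6.300e-03  3.000e-04  7.100e-02]
```

View pics/s1.png

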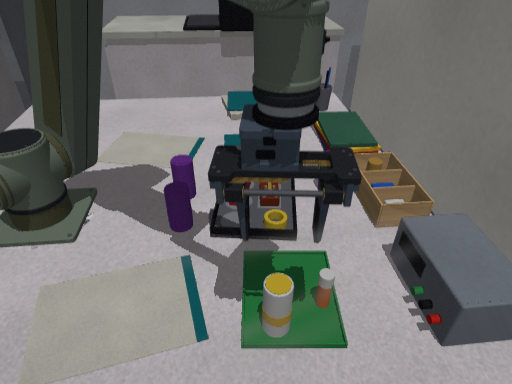

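The canister stands upright in the tray at about (278,330). Next is the battery.

```bash
python3 -m jog '0.04 -0.01 0 0.006 0 0.02;0.11 -0.028 0 0.006 0 0.071;0.18 -0.047 0 0.006 0 0.071;0.25 -0.065 0 0.006 0 0.071;0.33 -0.086 0 0.006 0 0.071;0.41 -0.107 0 0.006 0 0.071;0.49 -0.127 0 0.006 0 0.071;0.57 -0.148 0 0.006 0 0.071;0.64 -0.167 0 0.006 0 0.071;0.69 -0.18 0 0.006 0 0.071;0.71 -0.186 0.01 0.006 0 0.071;0.71 -0.186 0.06 0.006 0 0.071;0.71 -0.186 0.13 0.006 0 0.071;0.71 -0.186 0.2 0.006 0 0.071;0.71 -0.186 0.26 0.006 0 0.071;0.71 -0.186 0.29 0.006 0 0.071;0.71 -0.186 0.309 0.006 0 0.071;0.71 -0.186 0.309 0.006 0 0.071;0.71 -0.186 0.309 0.006 0 0.071;0.71 -0.186 0.309 0.006 0 0.071'
python3 - <<'E'
from h import *
print(rel((487,5,84),-15.4)); c=cam('wrist'); cv2.imwrite('pics/w2.png',cv2.resize(snap('wrist','w2r'),None,fx=1.4,fy=1.4)[:,:,::-1])
E
```

```text
time_s: 11.5
ee_pos: [487.8, 4.7, 84.6]
ee_rot: [179.9, 0.0, 74.6]
force: [0.4, -0.2, -0.4]
gripper_width: 91.1
[ 0.0001 -0.0017  0.0012  0.0012  0.0001 -0.0002]
```

View pics/w2.png

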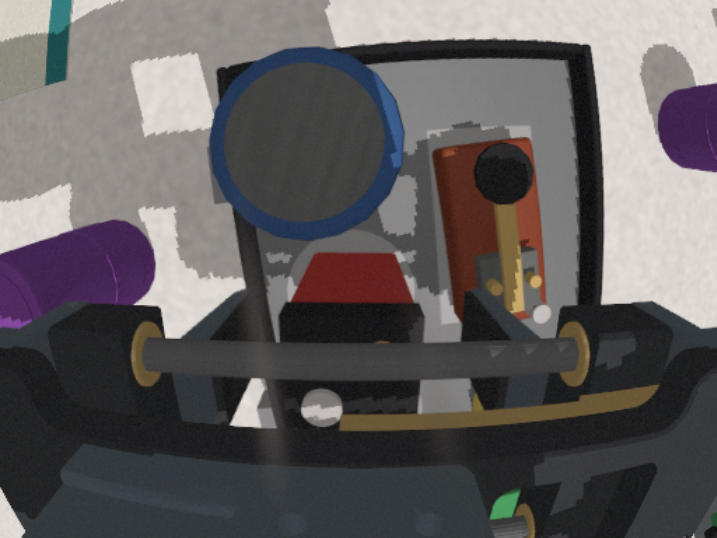

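The battery (black top edge from columns 280 to 424) is square to the jaws and centred between the fingers, with the key clear of them.

```bash
python3 -m jog '0 0 0 0 0 0;0 0 0 0 0 0;0 0 0 0 0 0;0 0 0 0 0 0;0 0 0 0 0 0;0 0 0 0 0 0;0 0 0 0 0 0;0 0 0 0 0 0' -1 30
python3 -c "
from h import *
print(state()['ee_pos'],rel((527,-295,226)),rel((527,-295,79)))"
python3 -m jog '0 0 -0.03 0 0 0;0 0 -0.08 0 0 0;0 0 -0.14 0 0 0;0 0 -0.2 0 0 0;0 0 -0.26 0 0 0;0 0 -0.284 0 0 0;0 0 -0.284 0 0 0'
python3 -c "
from h import *
print(rel((527,-295,226),-10),rel((527,-295,79),-10))"
```

```text
time_s: 12.22
ee_pos: [486.5, 5.0, 84.8]
ee_rot: [-180.0, 0.0, 74.6]
force: [-3.2, 0.2, 3.2]
gripper_width: 45.9
[486.53998288   4.98870952  84.76195876] [-0.557   0.2374 -0.2824  0.      0.      0.    ] [-0.5569  0.2375  0.0116  0.      0.      0.    ]
time_s: 12.8
ee_pos: [488.5, 4.9, 229.4]
ee_rot: [179.6, -0.1, 74.6]
force: [1.2, 0.2, -4.5]
gripper_width: 45.7
[-0.5579  0.2336  0.0076  0.004  -0.0006 -0.0602] [-0.5582  0.2318  0.3016  0.004  -0.0006 -0.0602]
```

```bash
python3 -m jog '-0.03 0.012 0 0.004 0 -0.02;-0.08 0.033 0 0.004 0 -0.06;-0.14 0.058 0 0.004 0 -0.06;-0.21 0.088 0 0.004 0 -0.06;-0.28 0.117 0 0.004 0 -0.06;-0.35 0.146 0 0.004 0 -0.06;-0.42 0.175 0 0.004 0 -0.06;-0.49 0.204 0 0.004 0 -0.06;-0.53 0.221 0 0.004 0 -0.06;-0.55 0.229 0 0.004 0 -0.06;-0.558 0.232 0.02 0.004 0 -0.06;-0.558 0.232 0.07 0.004 0 -0.06;-0.558 0.232 0.13 0.004 0 -0.06;-0.558 0.232 0.19 0.004 0 -0.06;-0.558 0.232 0.24 0.004 0 -0.06;-0.558 0.232 0.275 0.004 0 -0.06;-0.558 0.232 0.292 0.004 0 -0.06;-0.558 0.232 0.3 0.004 0 -0.06;-0.558 0.232 0.302 0.004 0 -0.06;-0.558 0.232 0.302 0.004 0 -0.06'
python3 -m jog '0 0 0 0 0 0'
```

```text
time_s: 14.47
ee_pos: [527.2, -293.9, 78.8]
ee_rot: [180.0, -0.1, 80.0]
force: [0.0, 0.1, -4.9]
gripper_width: 45.8
time_s: 14.55
ee_pos: [527.6, -293.7, 79.0]
ee_rot: [179.9, -0.0, 80.1]
force: [-0.4, -0.7, -4.8]
gripper_width: 45.7
```

```bash
python3 -m jog '0 0 0.003 0 0 0;0 0 0.005 0 0 0;0 0 0.005 0 0 0'
```

```text
time_s: 14.8
ee_pos: [527.9, -293.5, 78.6]
ee_rot: [179.8, -0.0, 80.1]
force: [-3.3, 1.2, 7.4]
gripper_width: 46.0
```

```bash
python3 -m jog '0 0 0 0 0 0;0 0 0 0 0 0;0 0 0 0 0 0;0 0 0 0 0 0;0 0 0 0 0 0;0 0 -0.06 0 0 0;0 0 -0.14 0 0 0;0 0 -0.22 0 0 0;0 0 -0.28 0 0 0;0 0 -0.32 0 0 0;0 0 -0.32 0 0 0' 1
python3 - <<'E'
from h import *
print(rel((494,80.5,240),-9),rel((494,80.5,93),-9))
E
```

```text
time_s: 15.72
ee_pos: [529.6, -294.8, 244.0]
ee_rot: [179.3, 0.2, 80.1]
force: [-0.3, 0.0, 0.8]
gripper_width: 91.5
[ 0.7271 -0.1996  0.0032  0.0079  0.0021 -0.0103] [ 0.728  -0.2033  0.2972  0.0079  0.0021 -0.0103]
```

```bash
python3 -m jog '0.04 -0.011 0 0.008 0.002 -0.01;0.11 -0.03 0 0.008 0.002 -0.01;0.18 -0.05 0 0.008 0.002 -0.01;0.25 -0.07 0 0.008 0.002 -0.01;0.33 -0.092 0 0.008 0.002 -0.01;0.41 -0.114 0 0.008 0.002 -0.01;0.49 -0.137 0 0.008 0.002 -0.01;0.57 -0.159 0 0.008 0.002 -0.01;0.65 -0.181 0 0.008 0.002 -0.01;0.71 -0.198 0 0.008 0.002 -0.01;0.728 -0.203 0.01 0.008 0.002 -0.01;0.728 -0.203 0.06 0.008 0.002 -0.01;0.728 -0.203 0.13 0.008 0.002 -0.01;0.728 -0.203 0.2 0.008 0.002 -0.01;0.728 -0.203 0.25 0.008 0.002 -0.01;0.728 -0.203 0.285 0.008 0.002 -0.01;0.728 -0.203 0.297 0.008 0.002 -0.01;0.728 -0.203 0.297 0.008 0.002 -0.01;0.728 -0.203 0.297 0.008 0.002 -0.01;0.728 -0.203 0.297 0.008 0.002 -0.01'
python3 - <<'E'
from h import *
cv2.imwrite('pics/w3.png',cv2.resize(snap('wrist','w3r'),None,fx=1.4,fy=1.4)[:,:,::-1])
E
```

```text
time_s: 17.38
ee_pos: [495.1, 80.4, 94.1]
ee_rot: [179.9, -0.0, 81.0]
force: [-0.3, 0.2, 0.3]
gripper_width: 91.2
```

View pics/w3.png

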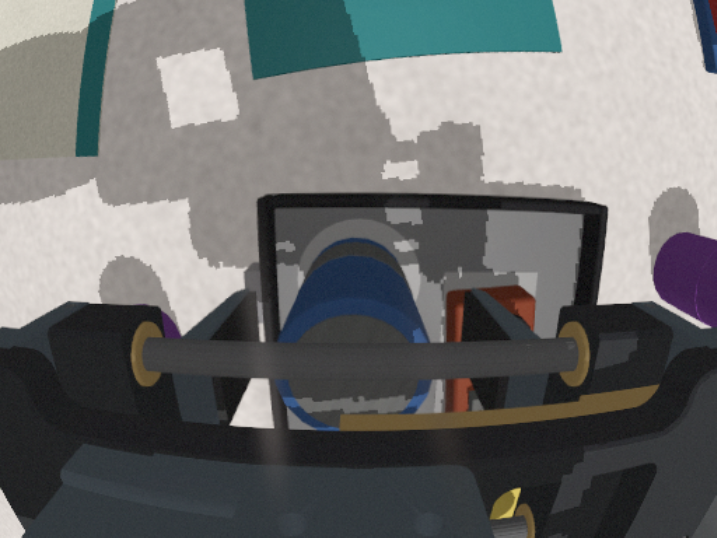

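The speaker is centred between the fingers (columns 277 to 432). Grip and lift.

```bash
python3 -m jog '0 0 0 0 0 0;0 0 0 0 0 0;0 0 0 0 0 0;0 0 0 0 0 0;0 0 0 0 0 0;0 0 0 0 0 0;0 0 0 0 0 0' -1 30
python3 -m jog '0 0 -0.03 0 0 0;0 0 -0.08 0 0 0;0 0 -0.14 0 0 0;0 0 -0.2 0 0 0;0 0 -0.26 0 0 0;0 0 -0.284 0 0 0;0 0 -0.284 0 0 0'
python3 -c "
from h import *
print(rel((533,-229,238),-9),rel((533,-229,87.5),-9))"
```

```text
time_s: 18.02
ee_pos: [494.4, 80.5, 94.3]
ee_rot: [180.0, -0.0, 81.0]
force: [-3.1, 0.2, 2.7]
gripper_width: 55.8
time_s: 18.6
ee_pos: [496.1, 80.7, 239.2]
ee_rot: [179.6, -0.1, 81.0]
force: [0.5, 1.1, -2.8]
gripper_width: 55.8
[-6.001e-01  1.702e-01  2.200e-03  4.900e-03 -1.500e-03 -4.000e-04] [-6.008e-01  1.679e-01  3.032e-01  4.900e-03 -1.500e-03 -4.000e-04]
```

```bash
python3 -m jog '-0.03 0.008 0 0.005 -0.001 0;-0.08 0.022 0 0.005 -0.001 0;-0.14 0.039 0 0.005 -0.001 0;-0.21 0.059 0 0.005 -0.001 0;-0.28 0.078 0 0.005 -0.001 0;-0.36 0.1 0 0.005 -0.001 0;-0.44 0.123 0 0.005 -0.001 0;-0.52 0.145 0 0.005 -0.001 0;-0.57 0.16 0 0.005 -0.001 0;-0.595 0.167 0 0.005 -0.001 0;-0.601 0.168 0.02 0.005 -0.001 0;-0.601 0.168 0.07 0.005 -0.001 0;-0.601 0.168 0.13 0.005 -0.001 0;-0.601 0.168 0.19 0.005 -0.001 0;-0.601 0.168 0.24 0.005 -0.001 0;-0.601 0.168 0.275 0.005 -0.001 0;-0.601 0.168 0.294 0.005 -0.001 0;-0.601 0.168 0.302 0.005 -0.001 0;-0.601 0.168 0.304 0.005 -0.001 0;-0.601 0.168 0.304 0.005 -0.001 0'
python3 -m jog '0 0 0.001 0 0 0;0 0 0.002 0 0 0'
```

```text
time_s: 20.27
ee_pos: [532.0, -227.3, 87.4]
ee_rot: [-179.9, -0.1, 81.0]
force: [0.0, 1.1, -2.4]
gripper_width: 55.6
time_s: 20.43
ee_pos: [532.4, -226.8, 87.3]
ee_rot: [-179.9, -0.1, 81.1]
force: [-2.9, 1.5, 8.2]
gripper_width: 55.9
```

```bash
python3 -m jog '0 0 0 0 0 0;0 0 0 0 0 0;0 0 0 0 0 0;0 0 0 0 0 0;0 0 0 0 0 0;0 0 -0.06 0 0 0;0 0 -0.14 0 0 0;0 0 -0.22 0 0 0;0 0 -0.28 0 0 0;0 0 -0.31 0 0 0;0 0 -0.31 0 0 0' 1
python3 - <<'E'
from h import *
print(rel((540,-70,240),-5.5)); a=snap('side','s2'); cv2.imwrite('pics/s2c.png',cv2.resize(a[140:360,150:370],None,fx=2,fy=2)[:,:,::-1])
E
```

```text
time_s: 21.35
ee_pos: [534.4, -227.9, 246.8]
ee_rot: [179.6, 0.0, 81.1]
force: [-0.7, 0.2, -0.3]
gripper_width: 91.2
[ 0.3138 -0.0381  0.0131  0.005   0.0006 -0.0381]
```

View pics/s2c.png

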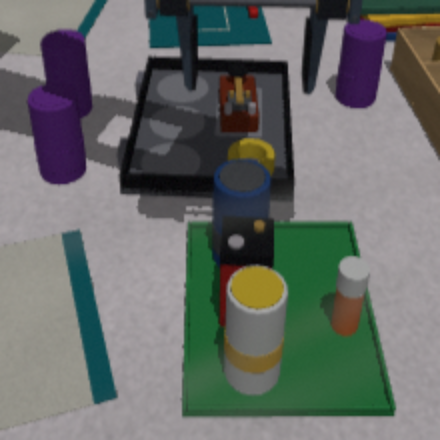

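All three stand upright on the tray, and the key is clear at crop (239,103). Next, a close look from above the key.

```bash
python3 -m jog '0.04 -0.005 0 0.005 0 -0.038;0.11 -0.013 0.01 0.005 0 -0.038;0.19 -0.02 0.03 0.005 0 -0.038;0.26 -0.03 0.06 0.005 0 -0.038;0.31 -0.036 0.08 0.005 0 -0.038;0.33 -0.038 0.09 0.005 0 -0.038;0.33 -0.038 0.09 0.005 0 -0.038;0.33 -0.038 0.09 0.005 0 -0.038;0.33 -0.038 0.09 0.005 0 -0.038'
python3 - <<'E'
from h import *
c=cam('wrist'); a=snap('wrist','w4r'); print(state()['ee_pos'],c[0],c[1].tolist(),c[2].tolist()); cv2.imwrite('pics/w4.png',cv2.resize(a[60:260,156:356],None,fx=3,fy=3,interpolation=2)[:,:,::-1])
np.savez('c4.npz',K=c[0],M=c[1],t=c[2])
print([(d['location'],ground(d['location'],'wrist',10,c)) for d in tip_of('key','wrist')[:2]])
E
```

```text
time_s: 22.15
ee_pos: [540.5, -62.7, 198.9]
ee_rot: [-179.7, 0.0, 84.4]
force: [-0.0, -0.2, -0.0]
gripper_width: 91.1
[540.59173859 -62.87991699 199.22587525] [[297.31863964   0.         256.93892096]
 [  0.         297.31863964 192.20890072]
 [  0.           0.           1.        ]] [[0.9952069915706173, -0.0976850645777349, -0.004546656728314023], [-0.09351411875796276, -0.9642535109866809, 0.24793199902953367], [-0.028603383049614912, -0.24631848227102815, -0.9687667685102613]] [-542.8816901532565, -29.05697782395791, 353.18702612268584]
[([272.8, 101.9], array([565.55137721,  22.30778349,  10.        ]))]
```

View pics/w4.png

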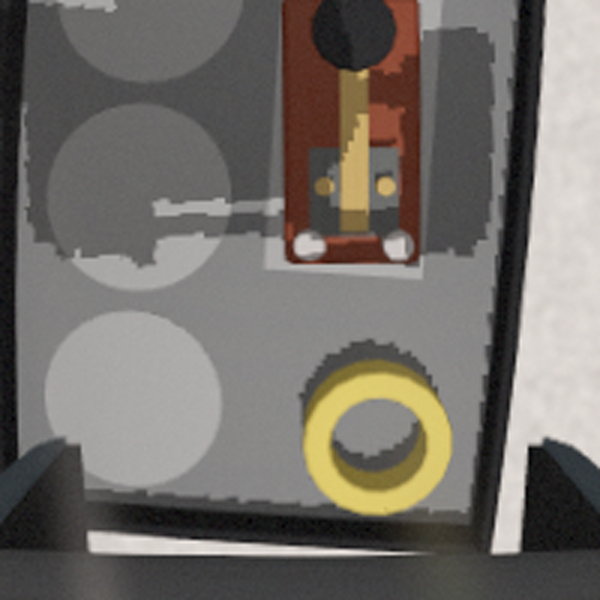

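```bash
python3 - <<'E'
from h import *
z=np.load('c4.npz'); c=(z['K'],z['M'],z['t'])
g=lambda x,y,h: ground((156+(x+.5)/3-.5,60+(y+.5)/3-.5),'wrist',h,c)[:2].round(1)
print('left',g(285,5,38),g(285,262,38),'right',g(420,5,38),g(419,262,38))
print('patches',g(133,398,10),g(139,196,10),g(148,2,10), 'knob',g(354,27,55),'tape',g(378,442,34))
for P in ((566,20,200),(566,20,36)): print(rel(P,-5))
E
```

```text
left [545.7  65.7] [536.8 -23.7] right [591.8  61.9] [583.2 -27.9]
patches [470.5 -73.3] [483.2   4.8] [494.4  78.9] knob [567.2  53. ] tape [563.9 -93. ]
[ 1.70e-01  3.43e-02 -1.40e-03 -2.40e-03 -1.00e-04 -6.80e-03]
[ 1.699e-01  3.560e-02  3.266e-01 -2.400e-03 -1.000e-04 -6.800e-03]
```

```bash
python3 -m jog '0.04 0.008 0 -0.002 0 0;0.1 0.02 0 -0.002 0 0;0.15 0.031 0 -0.002 0 0;0.171 0.035 0.02 -0.002 0 0;0.171 0.034 0.08 -0.002 0 0;0.171 0.034 0.14 -0.002 0 0;0.171 0.034 0.2 -0.002 0 0;0.171 0.034 0.25 -0.002 0 0;0.171 0.034 0.29 -0.002 0 0;0.171 0.034 0.314 -0.002 0 0;0.171 0.034 0.326 -0.002 0 0;0.171 0.034 0.326 -0.002 0 0;0.171 0.034 0.326 -0.002 0 0;0.171 0.034 0.326 -0.002 0 0' 0.54
python3 - <<'E'
from h import *
print(rel((565,20.5,35),-5.6)); cv2.imwrite('pics/w5.png',cv2.resize(snap('wrist','w5r'),None,fx=1.4,fy=1.4)[:,:,::-1])
E
```

```text
time_s: 23.42
ee_pos: [566.1, 20.2, 37.3]
ee_rot: [179.9, -0.0, 84.4]
force: [0.2, 0.6, 0.4]
gripper_width: 70.5
[ 0.0004 -0.0022  0.0046  0.0009 -0.0002 -0.0004]
```

View pics/w5.png

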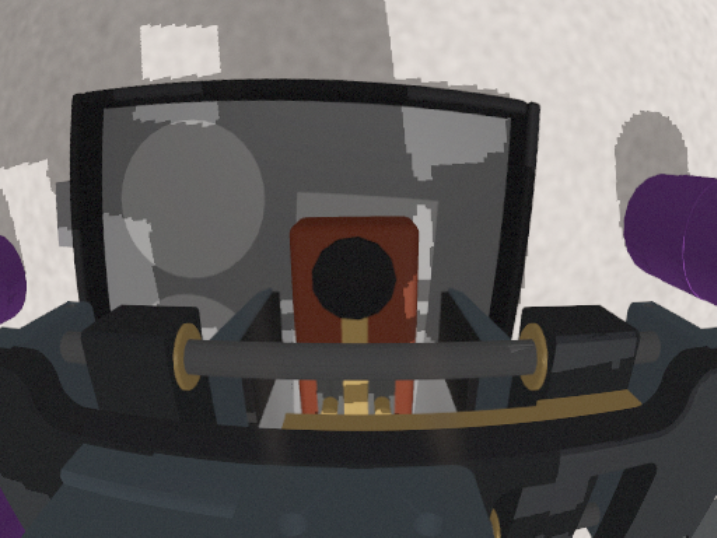

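The key lies straight between the fingers (columns 291 to 419).

```bash
python3 -m jog '0 -0.002 0.004 0 0 0;0 -0.002 0.004 0 0 0;0 -0.002 0.004 0 0 0'
python3 -m jog '0 0 0 0 0 0;0 0 0 0 0 0;0 0 0 0 0 0;0 0 0 0 0 0;0 0 0 0 0 0;0 0 0 0 0 0' -1 30
python3 -m jog '0 0 -0.03 0 0 0;0 0 -0.08 0 0 0;0 0 -0.14 0 0 0;0 0 -0.18 0 0 0;0 0 -0.18 0 0 0;0 0 -0.18 0 0 0'
python3 - <<'E'
from h import *
c=cam('wrist'); a=snap('wrist','w6r')
print(rel((530,230,110),-1.4),rel((530,230,110))); cv2.imwrite('pics/w6.png',cv2.resize(a,None,fx=1.4,fy=1.4)[:,:,::-1])
E
```

```text
time_s: 23.72
ee_pos: [565.3, 20.5, 35.9]
ee_rot: [179.9, -0.0, 84.4]
force: [-0.6, -0.4, -1.0]
gripper_width: 70.1
time_s: 24.22
ee_pos: [565.0, 20.5, 36.0]
ee_rot: [179.9, -0.0, 84.4]
force: [-1.4, -0.3, 2.3]
gripper_width: 47.8
time_s: 24.72
ee_pos: [565.0, 20.5, 126.1]
ee_rot: [179.8, -0.0, 84.4]
force: [0.0, -0.6, -3.1]
gripper_width: 47.9
[ 4.105e-01 -1.086e-01  2.960e-02  0.000e+00 -1.000e-04 -4.690e-02] [ 0.4105 -0.1086  0.0296  0.      0.      0.    ]
```

View pics/w6.png

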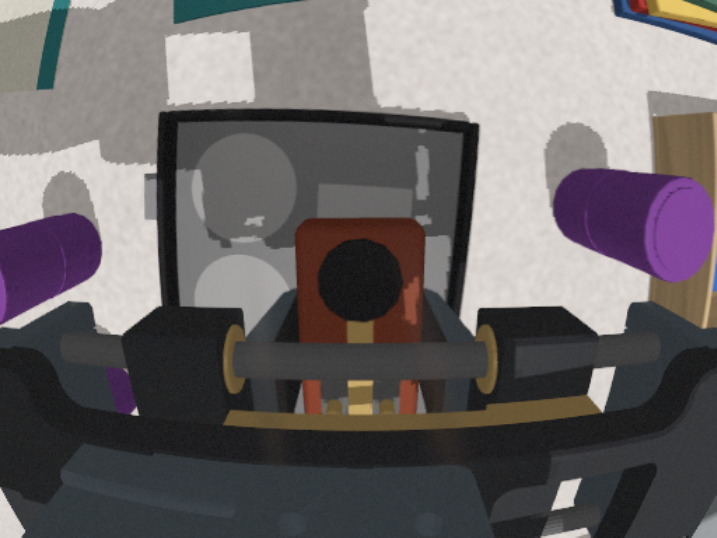

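```bash
python3 - <<'E'
from h import *
c=cam('wrist'); p=((360.5)/1.4-.5,(219.5)/1.4-.5); s=state()
print(ground(p,'wrist',s['ee_pos'][2]-26+28,c)-s['ee_pos'], [ (d['location'],ground(d['location'],'wrist',s['ee_pos'][2]-26,c)-s['ee_pos']) for d in tip_of('key','wrist')[:1]])
E
python3 -m jog '0.04 -0.006 0 0 0 -0.04;0.1 -0.014 0 0 0 -0.047;0.17 -0.025 0 0 0 -0.047;0.24 -0.035 0 0 0 -0.047;0.31 -0.045 0 0 0 -0.047;0.37 -0.054 0 0 0 -0.047;0.4 -0.06 0 0 0 -0.047;0.41 -0.06 0 0 0 -0.047;0.41 -0.06 0 0 0 -0.047;0.41 -0.06 0 0 0 -0.047'
python3 - <<'E'
from h import *
c=cam('wrist'); np.savez('c7.npz',K=c[0],M=c[1],t=c[2]); a=snap('wrist','w7r'); print(state()['ee_pos'],state()['ee_rot'])
cv2.imwrite('pics/w7.png',cv2.resize(a[40:280,116:396],None,fx=2.5,fy=2.5,interpolation=2)[:,:,::-1])
E
```

```text
[ 4.75563101 49.75848716  2.        ] [([256.5, 231.2], array([ -0.55905384,  -0.74023816, -26.        ]))]
time_s: 25.65
ee_pos: [553.3, 226.1, 123.1]
ee_rot: [-179.8, 0.1, 88.6]
force: [0.9, 0.0, -3.4]
gripper_width: 47.6
[553.45938856 225.78808854 123.39873968] [-1.79821190e+02  8.16047937e-02  8.85537806e+01]
```

View pics/w7.png

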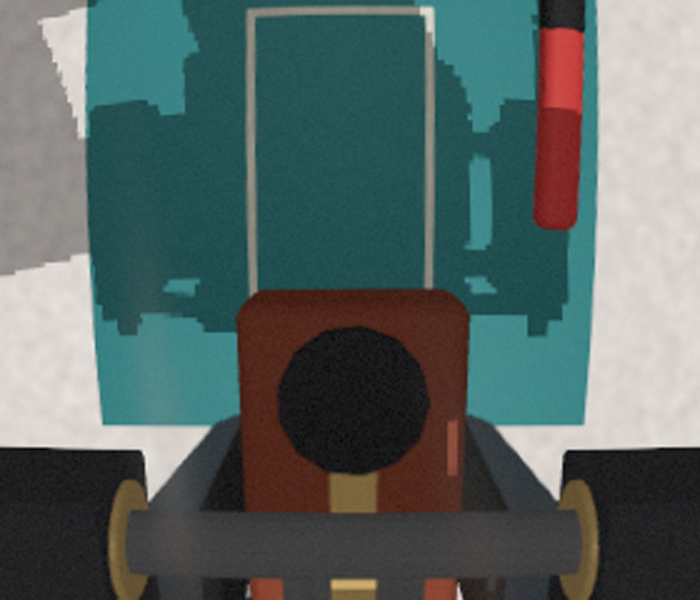

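```bash
python3 - <<'E'
from h import *
z=np.load('c7.npz'); c=(z['K'],z['M'],z['t']); s=state()
g=lambda x,y,h: ground((116+(x+.5)/2.5-.5,40+(y+.5)/2.5-.5),'wrist',h,c)[:2].round(1)
TL,TR,L,Rr=g(247,9,3),g(435,9,3),g(249,288,3),g(433,288,3); print(TL,TR,L,Rr)
print('yawL',np.degrees(np.arctan2(-(TL-L)[0],(TL-L)[1])),'yawR',np.degrees(np.arctan2(-(TR-Rr)[0],(TR-Rr)[1])),'top',np.degrees(np.arctan2(*(TR-TL)[::-1])))
m=(TL+TR)/2; print('centre',m-56.5*np.array([np.sin(np.radians(1.4)),np.cos(np.radians(1.4))]))
print('mat low corners',g(103,425,3),g(585,425,3))
print('key end',g(354,291,s['ee_pos'][2]-26+28)-s['ee_pos'][:2],g(240,320,s['ee_pos'][2]+2),g(240,420,s['ee_pos'][2]+2))
E
```

```text
[518.  365.4] [585.4 363.2] [515.5 262.5] [582.6 260.7]
yawL -1.3917519488540018 yawR -1.5647638580956997 top -1.8695248870384182
centre [550.31958193 307.81686583]
mat low corners [453.6 211. ] [642.8 206.6]
key end [ 1.04061144 50.51191146] [531.5 271.1] [530.2 250.2]
```

The outline centre comes out at (550.3, 307.8) with yaw -1.4°, which agrees with the top camera. The key's end sits 47 mm ahead of the TCP, so the key is centred in the grip.

```bash
python3 -c "
from h import *
print(rel((550.3,307.8,35),-1.4))"
python3 -m jog '0.03 0 0 -0.002 0 0;0.08 -0.002 0 -0.002 0 0;0.13 -0.004 0 -0.002 0 0;0.155 -0.004 0 -0.002 0 0;0.164 -0.004 0.02 -0.002 0 0;0.164 -0.004 0.06 -0.002 0 0;0.164 -0.004 0.11 -0.002 0 0;0.164 -0.004 0.14 -0.002 0 0;0.164 -0.004 0.15 -0.002 0 0;0.164 -0.004 0.15 -0.002 0 0'
python3 -c "
from h import *
print(rel((550.3,307.8,29.5),-1.4))"
```

```text
[ 0.1641 -0.0099  0.1766 -0.002   0.0009 -0.0005]
time_s: 26.53
ee_pos: [552.3, 306.2, 46.2]
ee_rot: [-179.8, 0.2, 88.5]
force: [0.3, -0.7, -2.8]
gripper_width: 47.9
[ 0.0033 -0.0039  0.0334 -0.0023  0.0025 -0.0009]
```

```bash
python3 -m jog '0.003 -0.004 0.01 -0.002 0.002 -0.001;0.003 -0.004 0.02 -0.002 0.002 -0.001;0.003 -0.004 0.03 -0.002 0.002 -0.001;0.003 -0.004 0.032 -0.002 0.002 -0.001;0.003 -0.004 0.032 -0.002 0.002 -0.001'
python3 -c "
from h import *
print(rel((550.3,307.8,28.5),-1.4))"
```

```text
time_s: 26.95
ee_pos: [550.2, 307.6, 30.1]
ee_rot: [-180.0, 0.1, 88.6]
force: [-0.5, -1.1, -2.9]
gripper_width: 47.8
[ 0.0005  0.0002  0.0032 -0.0004  0.0006  0.0001]
```

```bash
python3 -m jog '0 0 0.002 0 0 0;0 0 0.004 0 0 0;0 0 0.004 0 0 0'
python3 -m jog '0 0 0 0 0 0;0 0 0 0 0 0;0 0 0 0 0 0;0 0 0 0 0 0;0 0 0 0 0 0;0 0 -0.06 0 0 0;0 0 -0.14 0 0 0;0 0 -0.22 0 0 0;-0.04 0 -0.3 0 0 0;-0.12 0 -0.38 0 0 0;-0.18 0 -0.42 0 0 0;-0.18 0 -0.42 0 0 0;-0.18 0 -0.42 0 0 0' 0.54
python3 - <<'E'
from h import *
c=cam('wrist'); np.savez('c8.npz',K=c[0],M=c[1],t=c[2]); a=snap('wrist','w8r'); print(state()['ee_pos'],state()['ee_rot'])
cv2.imwrite('pics/w8.png',cv2.resize(a[60:280,146:366],None,fx=2.7,fy=2.7,interpolation=2)[:,:,::-1])
E
```

```text
time_s: 27.2
ee_pos: [550.6, 307.8, 28.9]
ee_rot: [180.0, 0.0, 88.6]
force: [-0.9, -0.2, 1.7]
gripper_width: 47.6
time_s: 28.28
ee_pos: [549.4, 216.2, 242.0]
ee_rot: [179.7, -0.1, 88.4]
force: [-0.8, 0.8, -0.6]
gripper_width: 70.4
[548.59504722 217.40679606 239.79280501] [ 1.79870522e+02 -5.92339906e-02  8.84931599e+01]
```

View pics/w8.png

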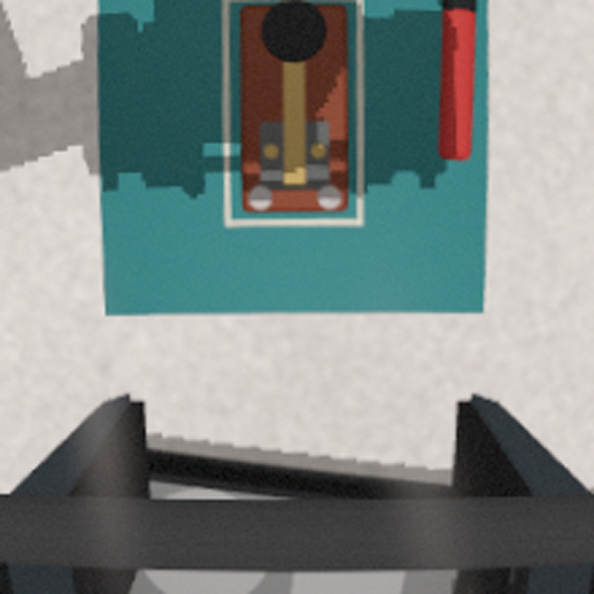

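The key lies parallel to the outline, with roughly equal gaps left and right (241-226 against 361-348 px) and 13 px at the bottom. Now the returns, speaker first.

```bash
python3 -c "
from h import *
print(rel((532.4,-226.8,240),-8.9),rel((532.4,-226.8,88),-8.9))"
```

```text
[-8.89e-01 -9.00e-03 -1.40e-03  1.40e-03 -8.00e-04  8.21e-02] [-8.893e-01 -9.700e-03  3.026e-01  1.400e-03 -8.000e-04  8.210e-02]
```

```bash
python3 -m jog '-0.05 0 -0.01 0.001 0 0.02;-0.13 -0.001 -0.01 0.001 0 0.08;-0.21 -0.002 -0.01 0.001 0 0.082;-0.29 -0.003 -0.01 0.001 0 0.082;-0.37 -0.004 -0.01 0.001 0 0.082;-0.45 -0.005 -0.01 0.001 0 0.082;-0.53 -0.005 -0.01 0.001 0 0.082;-0.61 -0.006 -0.01 0.001 0 0.082;-0.69 -0.007 -0.01 0.001 0 0.082;-0.77 -0.008 -0.01 0.001 0 0.082;-0.84 -0.009 0 0.001 0 0.082;-0.88 -0.009 0 0.001 0 0.082;-0.889 -0.009 0 0.001 0 0.082;-0.889 -0.009 0 0.001 0 0.082;-0.889 -0.009 0 0.001 0 0.082' 1
python3 -c "
from h import *
print(rel((532.4,-226.8,240),-8.9),rel((532.4,-226.8,87.5),-8.9))"
```

```text
time_s: 29.58
ee_pos: [532.6, -225.3, 237.8]
ee_rot: [-179.9, -0.2, 81.2]
force: [0.1, 0.8, 0.3]
gripper_width: 91.0
[-0.003   0.0001 -0.0043 -0.0012 -0.0019  0.0006] [-0.004   0.0006  0.3007 -0.0012 -0.0019  0.0006]
```

```bash
python3 -m jog '-0.003 0 0.03 0 -0.002 0;-0.004 0 0.09 0 -0.002 0;-0.004 0 0.15 0 -0.002 0;-0.004 0 0.21 0 -0.002 0;-0.004 0 0.26 0 -0.002 0;-0.004 0 0.29 0 -0.002 0;-0.004 0 0.301 0 -0.002 0;-0.004 0 0.301 0 -0.002 0;-0.004 0 0.301 0 -0.002 0;-0.004 0 0.301 0 -0.002 0'
python3 -m jog '0 0 0 0 0 0;0 0 0 0 0 0;0 0 0 0 0 0;0 0 0 0 0 0;0 0 0 0 0 0;0 0 0 0 0 0;0 0 0 0 0 0' -1 30
python3 -m jog '0 0 -0.03 0 0 0;0 0 -0.08 0 0 0;0 0 -0.14 0 0 0;0 0 -0.2 0 0 0;0 0 -0.26 0 0 0;0 0 -0.29 0 0 0;0 0 -0.3 0 0 0;0 0 -0.3 0 0 0'
python3 -c "
from h import *
print(rel((494.4,80.5,240),-9),rel((494.4,80.5,95),-9))"
```

```text
time_s: 30.42
ee_pos: [533.2, -226.5, 88.7]
ee_rot: [180.0, 0.0, 81.2]
force: [-0.3, -0.1, 0.2]
gripper_width: 90.8
time_s: 31.0
ee_pos: [533.0, -226.5, 88.8]
ee_rot: [180.0, 0.0, 81.2]
force: [-0.8, 0.2, 1.8]
gripper_width: 55.4
time_s: 31.67
ee_pos: [533.1, -226.5, 239.3]
ee_rot: [179.9, 0.1, 81.2]
force: [-0.8, -0.3, -3.0]
gripper_width: 55.5
[ 0.595  -0.1705 -0.0022  0.0011  0.0006  0.0021] [ 0.5953 -0.171   0.2878  0.0011  0.0006  0.0021]
```

```bash
python3 -m jog '0.03 -0.009 0 0 0 0;0.09 -0.026 0 0 0 0;0.16 -0.046 0 0 0 0;0.23 -0.066 0 0 0 0;0.3 -0.086 0 0 0 0;0.37 -0.106 0 0 0 0;0.44 -0.126 0 0 0 0;0.51 -0.146 0 0 0 0;0.56 -0.161 0 0 0 0;0.585 -0.168 0 0 0 0;0.595 -0.171 0 0 0 0;0.595 -0.171 0.03 0 0 0;0.595 -0.171 0.08 0 0 0;0.595 -0.171 0.14 0 0 0;0.595 -0.171 0.19 0 0 0;0.595 -0.171 0.23 0 0 0;0.595 -0.171 0.26 0 0 0;0.595 -0.171 0.272 0 0 0;0.595 -0.171 0.276 0 0 0;0.595 -0.171 0.276 0 0 0'
python3 -c "
from h import *
print(rel((494.4,80.5,95),-9))"
```

```text
time_s: 33.33
ee_pos: [494.1, 80.1, 100.4]
ee_rot: [180.0, 0.1, 81.2]
force: [0.0, -0.2, -2.8]
gripper_width: 55.7
[0.0009 0.0004 0.0108 0.0003 0.0009 0.0019]
```

```bash
python3 -m jog '0.001 0 0.004 0 0 0;0.001 0 0.008 0 0 0;0.001 0 0.011 0 0 0;0.001 0 0.012 0 0 0;0.001 0 0.012 0 0 0'
```

```text
time_s: 33.75
ee_pos: [494.4, 80.6, 94.8]
ee_rot: [179.9, 0.1, 81.2]
force: [0.3, -0.2, -1.9]
gripper_width: 55.3
```

```bash
python3 -m jog '0 0 0.002 0 0 0;0 0 0.003 0 0 0;0 0 0.003 0 0 0'
python3 -m jog '0 0 0 0 0 0;0 0 0 0 0 0;0 0 0 0 0 0;0 0 0 0 0 0;0 0 0 0 0 0;0 0 -0.06 0 0 0;0 0 -0.14 0 0 0;0 0 -0.22 0 0 0;0 0 -0.28 0 0 0;0 0 -0.29 0 0 0;0 0 -0.29 0 0 0' 1
python3 -c "
from h import *
print(rel((527.9,-293.5,240),-9.9))"
```

```text
time_s: 34.0
ee_pos: [494.4, 80.6, 94.7]
ee_rot: [179.9, 0.1, 81.2]
force: [-3.3, -1.1, 7.9]
gripper_width: 55.6
time_s: 34.92
ee_pos: [495.4, 81.0, 242.0]
ee_rot: [179.6, -0.0, 81.2]
force: [0.3, -0.9, -1.5]
gripper_width: 91.3
[-7.302e-01  1.792e-01  5.000e-03  4.500e-03 -3.000e-04  1.200e-02]
```

```bash
python3 -m jog '-0.05 0.012 0 0.004 0 0.012;-0.13 0.032 0 0.004 0 0.012;-0.21 0.052 0 0.004 0 0.012;-0.29 0.071 0 0.004 0 0.012;-0.37 0.091 0 0.004 0 0.012;-0.45 0.11 0 0.004 0 0.012;-0.53 0.13 0 0.004 0 0.012;-0.61 0.15 0 0.004 0 0.012;-0.68 0.167 0 0.004 0 0.012;-0.72 0.177 0 0.004 0 0.012;-0.73 0.179 0 0.004 0 0.012;-0.73 0.179 0 0.004 0 0.012;-0.73 0.179 0 0.004 0 0.012'
python3 -c "
from h import *
print(rel((527.9,-293.5,78),-9.9))"
```

```text
time_s: 36.0
ee_pos: [527.2, -292.3, 240.8]
ee_rot: [-179.9, -0.1, 80.1]
force: [-0.7, -0.0, 0.1]
gripper_width: 91.5
[-2.800e-03  2.600e-03  3.257e-01 -1.500e-03 -1.600e-03 -1.000e-04]
```

```bash
python3 -m jog '-0.003 0.002 0.03 -0.001 -0.001 0;-0.003 0.002 0.09 -0.001 -0.001 0;-0.003 0.002 0.16 -0.001 -0.001 0;-0.003 0.002 0.23 -0.001 -0.001 0;-0.003 0.002 0.28 -0.001 -0.001 0;-0.003 0.002 0.31 -0.001 -0.001 0;-0.003 0.002 0.325 -0.001 -0.001 0;-0.003 0.002 0.325 -0.001 -0.001 0;-0.003 0.002 0.325 -0.001 -0.001 0;-0.003 0.002 0.325 -0.001 -0.001 0'
python3 -m jog '0 0 0 0 0 0;0 0 0 0 0 0;0 0 0 0 0 0;0 0 0 0 0 0;0 0 0 0 0 0;0 0 0 0 0 0;0 0 0 0 0 0;0 0 0 0 0 0' -1 30
python3 -m jog '0 0 -0.03 0 0 0;0 0 -0.08 0 0 0;0 0 -0.14 0 0 0;0 0 -0.2 0 0 0;0 0 -0.26 0 0 0;0 0 -0.29 0 0 0;0 0 -0.3 0 0 0;0 0 -0.3 0 0 0'
python3 -c "
from h import *
print(rel((487,5,230),-15.4),rel((487,5,92),-15.4))"
```

```text
time_s: 36.83
ee_pos: [528.6, -293.4, 79.9]
ee_rot: [179.9, -0.0, 80.1]
force: [0.6, -0.1, 1.2]
gripper_width: 91.4
time_s: 37.5
ee_pos: [528.4, -293.4, 79.8]
ee_rot: [179.9, -0.0, 80.1]
force: [0.2, 0.3, 1.4]
gripper_width: 45.8
time_s: 38.17
ee_pos: [528.2, -293.4, 230.2]
ee_rot: [179.9, 0.0, 80.1]
force: [-0.2, -0.4, -3.6]
gripper_width: 46.1
[ 5.739e-01 -1.836e-01 -2.000e-04  1.400e-03  0.000e+00  6.140e-02] [ 0.5739 -0.1842  0.2758  0.0014  0.      0.0614]
```

```bash
python3 -m jog '0.03 -0.01 0 0.001 0 0.02;0.09 -0.029 0 0.001 0 0.061;0.16 -0.051 0 0.001 0 0.061;0.23 -0.074 0 0.001 0 0.061;0.3 -0.096 0 0.001 0 0.061;0.37 -0.119 0 0.001 0 0.061;0.44 -0.141 0 0.001 0 0.061;0.51 -0.164 0 0.001 0 0.061;0.55 -0.177 0 0.001 0 0.061;0.57 -0.183 0 0.001 0 0.061;0.574 -0.184 0 0.001 0 0.061;0.574 -0.184 0.03 0.001 0 0.061;0.574 -0.184 0.08 0.001 0 0.061;0.574 -0.184 0.14 0.001 0 0.061;0.574 -0.184 0.19 0.001 0 0.061;0.574 -0.184 0.23 0.001 0 0.061;0.574 -0.184 0.26 0.001 0 0.061;0.574 -0.184 0.272 0.001 0 0.061;0.574 -0.184 0.276 0.001 0 0.061;0.574 -0.184 0.276 0.001 0 0.061'
python3 -c "
from h import *
print(rel((487,5,85.7),-15.4))"
```

```text
time_s: 39.83
ee_pos: [487.3, 4.3, 91.5]
ee_rot: [180.0, 0.0, 74.6]
force: [0.1, -0.0, -5.6]
gripper_width: 46.0
[ 0.0012 -0.0009  0.0117  0.      0.0003 -0.0001]
```

```bash
python3 -m jog '0.001 0 0.004 0 0 0;0.001 -0.001 0.008 0 0 0;0.001 -0.001 0.011 0 0 0;0.001 -0.001 0.013 0 0 0;0.001 -0.001 0.014 0 0 0'
```

```text
time_s: 40.25
ee_pos: [487.2, 4.9, 85.8]
ee_rot: [179.9, 0.0, 74.6]
force: [-2.7, -0.8, 8.0]
gripper_width: 46.1
```

Contact with the case floor. Release, then the canister.

```bash
python3 -m jog '0 0 0 0 0 0;0 0 0 0 0 0;0 0 0 0 0 0;0 0 0 0 0 0;0 0 0 0 0 0;0 0 -0.06 0 0 0;0 0 -0.14 0 0 0;0 0 -0.22 0 0 0;0 0 -0.28 0 0 0;0 0 -0.31 0 0 0;0 0 -0.31 0 0 0' 1
python3 -c "
from h import *
print(rel((524.1,-360.8,240),-9))"
```

```text
time_s: 41.17
ee_pos: [489.2, 4.9, 244.8]
ee_rot: [179.5, -0.1, 74.6]
force: [1.3, 0.2, -0.1]
gripper_width: 91.5
[-0.6867  0.2614  0.0108  0.0061 -0.0008 -0.0711]
```

```bash
python3 -m jog '-0.05 0.019 0 0.006 0 -0.03;-0.13 0.049 0 0.006 0 -0.071;-0.21 0.08 0 0.006 0 -0.071;-0.29 0.11 0 0.006 0 -0.071;-0.37 0.141 0 0.006 0 -0.071;-0.45 0.171 0 0.006 0 -0.071;-0.53 0.202 0 0.006 0 -0.071;-0.6 0.228 0 0.006 0 -0.071;-0.66 0.251 0 0.006 0 -0.071;-0.68 0.259 0 0.006 0 -0.071;-0.687 0.261 0.01 0.006 0 -0.071;-0.687 0.261 0.01 0.006 0 -0.071;-0.687 0.261 0.01 0.006 0 -0.071'
python3 -c "
from h import *
print(rel((524.1,-360.8,90),-9))"
```

```text
time_s: 42.25
ee_pos: [523.4, -359.2, 239.0]
ee_rot: [-179.9, -0.2, 81.0]
force: [-0.1, -0.2, -0.1]
gripper_width: 91.3
[-0.0039  0.0027  0.2979 -0.0016 -0.0022  0.0004]
```

```bash
python3 -m jog '-0.003 0.002 0.03 -0.001 -0.001 0;-0.004 0.002 0.09 -0.001 -0.001 0;-0.004 0.002 0.15 -0.001 -0.001 0;-0.004 0.002 0.21 -0.001 -0.001 0;-0.004 0.002 0.26 -0.001 -0.001 0;-0.004 0.002 0.285 -0.001 -0.001 0;-0.004 0.002 0.298 -0.001 -0.001 0;-0.004 0.002 0.298 -0.001 -0.001 0;-0.004 0.002 0.298 -0.001 -0.001 0;-0.004 0.002 0.298 -0.001 -0.001 0'
python3 -m jog '0 0 0 0 0 0;0 0 0 0 0 0;0 0 0 0 0 0;0 0 0 0 0 0;0 0 0 0 0 0;0 0 0 0 0 0;0 0 0 0 0 0;0 0 0 0 0 0' -1 25
python3 -m jog '0 0 -0.03 0 0 0;0 0 -0.08 0 0 0;0 0 -0.14 0 0 0;0 0 -0.2 0 0 0;0 0 -0.26 0 0 0;0 0 -0.29 0 0 0;0 0 -0.3 0 0 0;0 0 -0.3 0 0 0'
python3 -c "
from h import *
print(rel((470,-74.8,240),-9),rel((470,-74.8,104),-9))"
```

```text
time_s: 43.08
ee_pos: [524.7, -360.7, 91.6]
ee_rot: [179.9, -0.0, 81.1]
force: [0.5, -1.2, 0.5]
gripper_width: 91.6
time_s: 43.75
ee_pos: [524.8, -360.8, 91.6]
ee_rot: [179.9, -0.0, 81.1]
force: [-0.5, -0.4, -0.4]
gripper_width: 49.9
time_s: 44.42
ee_pos: [524.7, -361.0, 242.4]
ee_rot: [179.8, 0.0, 81.1]
force: [0.2, 0.3, -2.7]
gripper_width: 49.6
[ 5.485e-01 -1.968e-01  4.100e-03  2.100e-03  1.000e-04  8.000e-04] [ 5.485e-01 -1.978e-01  2.761e-01  2.100e-03  1.000e-04  8.000e-04]
```

```bash
python3 -m jog '0.03 -0.011 0 0.002 0 0;0.09 -0.032 0 0.002 0 0;0.16 -0.058 0 0.002 0 0;0.23 -0.083 0 0.002 0 0;0.3 -0.108 0 0.002 0 0;0.37 -0.133 0 0.002 0 0;0.44 -0.159 0 0.002 0 0;0.5 -0.18 0 0.002 0 0;0.535 -0.193 0 0.002 0 0;0.546 -0.197 0 0.002 0 0;0.549 -0.198 0 0.002 0 0;0.549 -0.198 0.03 0.002 0 0;0.549 -0.198 0.08 0.002 0 0;0.549 -0.198 0.14 0.002 0 0;0.549 -0.198 0.19 0.002 0 0;0.549 -0.198 0.23 0.002 0 0;0.549 -0.198 0.26 0.002 0 0;0.549 -0.198 0.272 0.002 0 0;0.549 -0.198 0.276 0.002 0 0;0.549 -0.198 0.276 0.002 0 0'
python3 -c "
from h import *
print(rel((470,-74.8,97.3),-9))"
```

```text
time_s: 46.08
ee_pos: [470.1, -75.2, 103.6]
ee_rot: [-180.0, 0.0, 81.0]
force: [0.1, -0.2, -3.0]
gripper_width: 49.7
[ 0.0008 -0.0002  0.0126 -0.0004  0.0002  0.0003]
```

```bash
python3 -m jog '0.001 0 0.004 0 0 0;0.001 0 0.008 0 0 0;0.001 0 0.011 0 0 0;0.001 0 0.013 0 0 0;0.001 0 0.015 0 0 0'
```

```text
time_s: 46.5
ee_pos: [470.6, -74.8, 97.4]
ee_rot: [180.0, 0.0, 81.0]
force: [-2.7, 0.6, 13.0]
gripper_width: 50.1
```

```bash
python3 -m jog '0 0 0 0 0 0;0 0 0 0 0 0;0 0 0 0 0 0;0 0 0 0 0 0;0 0 0 0 0 0;0 0 -0.06 0 0 0;0 0 -0.14 0 0 0;0 0 -0.22 0 0 0;0 0 -0.3 0 0 0;-0.04 0 -0.38 0 0 0;-0.11 0 -0.4 0 0 0;-0.19 0 -0.4 0 0 0;-0.27 0 -0.4 0 0 0;-0.35 0 -0.4 0 0 0;-0.43 0 -0.4 0 0 0;-0.48 0 -0.4 0 0 0;-0.5 0 -0.4 0 0 0;-0.5 0 -0.4 0 0 0;-0.5 0 -0.4 0 0 0' 1
python3 - <<'E'
from h import *
a=cv2.imread('pics/top0.png'); b=snap('top','t9')[:,:,::-1]
f=lambda m: cv2.resize(m[120:260,80:340],None,fx=3,fy=2.1*1,interpolation=2) if 0 else cv2.resize(m[120:260,80:340],None,fx=2.1,fy=2.1,interpolation=2)
cv2.imwrite('pics/t9c.png',np.vstack([f(a),f(b)]))
for n in ('top','side'):
    if n=='side': snap('side','s9')
    for q in ('key','battery','speaker','canister','tape','glue','marker'):
        print(n,q,[(np.round(d['location'],1).tolist(),np.round(ground(d['location'],n,{'key':3,'glue':4,'marker':3}.get(q,10))[:2],1).tolist()) for d in tip_of(q,n)[:3]],[np.round(d['rect']).tolist() for d in spot_in(q,n)[:2]])
E
```

```text
time_s: 48.08
ee_pos: [431.5, -321.0, 297.2]
ee_rot: [180.0, -0.1, 81.0]
force: [-0.1, 0.2, 0.8]
gripper_width: 91.3
top key [([132.6, 196.2], [550.8, 305.2])] [[108.0, 185.0, 152.0, 202.0]]
top battery [([255.8, 222.4], [478.0, 5.7]), ([134.4, 197.2], [547.5, 298.5])] [[245.0, 208.0, 268.0, 232.0]]
top speaker [([235.5, 121.8], [726.8, 49.0]), ([235.1, 284.4], [332.9, 58.8]), ([285.7, 282.2], [334.8, -61.2])] [[274.0, 268.0, 304.0, 298.0], [219.0, 272.0, 247.0, 300.0]]
top canister [([287.7, 224.5], [470.8, -70.7])] [[280.0, 217.0, 306.0, 237.0]]
top tape [([294.7, 182.3], [572.2, -91.2])] [[282.0, 170.0, 312.0, 199.0], [89.0, 154.0, 172.0, 237.0]]
top glue [([387.3, 162.1], [615.9, -319.7])] [[385.0, 146.0, 406.0, 166.0]]
top marker [([389.8, 159.5], [622.4, -326.5]), ([119.0, 164.9], [629.2, 339.1]), ([294.5, 184.4], [568.0, -91.1])] [[97.0, 163.0, 141.0, 170.0]]
side key [] []
side battery [([235.5, 222.0], [470.3, -76.9])] [[228.0, 166.0, 244.0, 179.0]]
side speaker [([181.8, 223.7], [342.1, -70.8]), ([187.2, 194.0], [348.5, 50.5]), ([328.3, 187.9], [733.1, 42.8])] [[181.0, 155.0, 195.0, 199.0], [165.0, 182.0, 194.0, 233.0]]
side canister [([236.4, 221.2], [472.7, -74.2])] [[223.0, 175.0, 245.0, 229.0]]
side tape [([276.8, 225.7], [567.6, -100.0])] [[266.0, 211.0, 289.0, 229.0]]
side glue [([322.1, 301.6], [621.4, -319.0]), ([238.7, 219.1], [479.1, -59.7]), ([258.3, 203.9], [533.9, -3.1])] [[316.0, 269.0, 337.0, 305.0]]
side marker [([272.8, 138.6], [625.3, 364.2])] []
```

View pics/t9c.png

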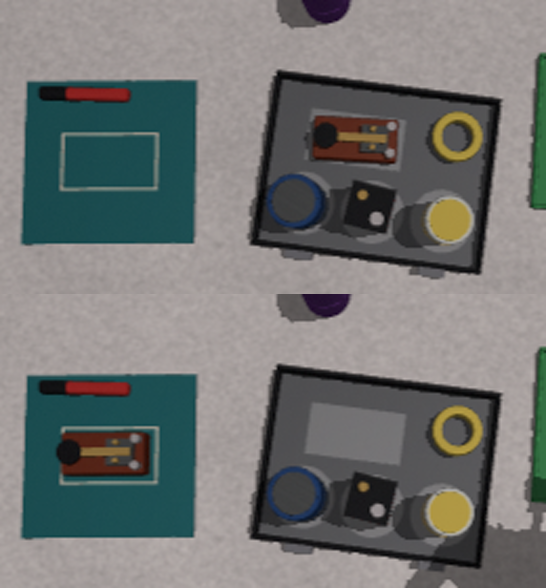

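View pics/s9.png

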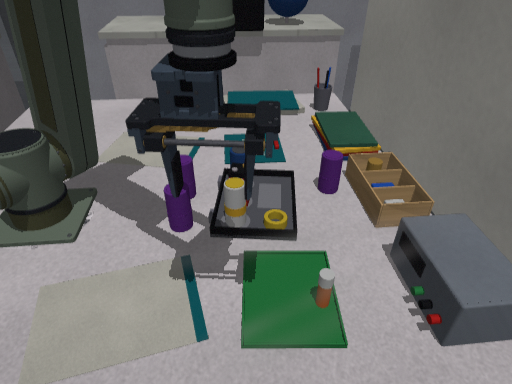

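```bash
python3 - <<'E'
from h import *
z=np.load('c8.npz'); c=(z['K'],z['M'],z['t'])
g=lambda x,y,h: ground((146+(x+.5)/2.7-.5,60+(y+.5)/2.7-.5),'wrist',h,c)[:2].round(1)
print('key',g(245,208,31),g(346,208,31),g(241,6,31),g(348,6,31)); print('outline',g(226,227,3),g(362,225,3),g(222,2,3),g(362,2,3))
E
```

```text
key [527.  263.3] [572. 262.] [528.  354.7] [575.2 353.3]
outline [515.6 252.8] [581.3 251.8] [517.2 362.6] [583.9 360.6]
```

```bash
python3 -c "
from workcell import *
job_done()"
```

```text
the job is handed in; nothing more can be done
```

The job is done and handed in at about 50 s on the robot's clock. I stood the canister, battery and speaker on the tray. I then moved the key into the outline on the mat. After that I put the speaker, battery and canister back in the case.

**Key:** in the last close view its centre was about (550.5, 308.3) and the outline's about (549.5, 307.5). It is parallel to the outline to within about a degree.

**Three things in the case:** all stand upright in their places in the before/after top pictures. I returned the speaker and battery to their grasp positions within about 1 mm. The canister was first gripped about 4 mm off centre, so I set it back at its measured starting place, which should be right to a few mm.

**Bystanders:** the tape, glue and marker look unmoved in the pictures.

**Checks that failed or disagreed:** in the last side picture the gripper hid the speaker, so the networks reported only the purple look-alikes for it. They also missed the key there and confused the battery with the canister. Their positions for the tape and marker varied by 1 to 2 cm between views. For these I relied on the before/after top pictures.

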